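# Switch the camera selector to the loaded station and take the picture

## Robot

A 7-joint arm with a two-finger parallel gripper is mounted at the origin on the work surface. World frame = base frame: x ahead of the robot, y to its left, z up, the work surface at z = 0. Lengths are in m, angles in rad, forces in N, time in s.
With the tool pointing down it reaches from about 0.35 to 0.775 m from the base axis. Payload 3.1 kg.
Tool frame: the origin (TCP) lies at the very end of the fingers, on their centre line; the grasp point (between the pads) lies 19 mm behind it (bot.grip_point_offset is the distance from the TCP to the grasp point, in m); z points along the fingers, y is the line along which they close (so a half turn about z gives the same grasp; the last joint's range is limited). The gripper opens to 85 mm and grips with 20 to 120 N. Pads are 22 mm wide; open, the fingers measure 114 mm over their backs; the gripper's body (76 mm by 85 mm) begins 54 mm behind the grasp point. The pads swing forward as they close: fully open they stand 13 mm farther back than shut.
Start: joints at [1.116, 0.311, 0.014, 1.512, -0.004, 1.319, -0.027], TCP at [0.221, -0.504, 0.231] pointing down, gripper open.
Joint ranges: [-2.7, 2.7], [-0.3, 1.91], [-1.27, 1.3], [0.12, 2.57], [-1.44, 4.58], [0.2, 2.03], [-3.05, 3.05]. Speed limits (rad/s): [2.79, 2.79, 3.14, 3.14, 3.14, 3.14, 3.14].

## Interface

Orientations are given as a rotation vector (axis times angle).
In Python, from station import bot gives the robot as it stands. The module is installed in compiled form; this text tells all that it offers.
- The arm moves only by the tool step_arm, never from a script. Its argument "deltas" is a list of rows, each a list of 2 entries, a list of its own where there are three numbers: the shift along the tool's x, y, z scaled (see below), then the turn, a rotation vector about the tool's x, y, z scaled (see below). A call has 1 to 10 rows; each row is the pose to reach, as a shift and turn from the pose commanded when the call began, along the tool's axes at that moment, turning the shorter way round; what a row does not reach only later rows make up. The controller multiplies each number of a shift by 0.4 m and each number of a turn by pi rad. A row lasts 1/12 s, in which the tool goes at most 41.7 mm and 7.16 degrees, less where a joint would pass 70% of its speed; a pose out of reach is approached as far as the arm can. A call with a number of a shift or a turn outside -1 to 1 is refused whole. A call with a gripper value outside its range is refused whole. "hand" is the opening, from 0 (shut) to 1 (fully open), set as the call begins (left out, the last holds). The fingers move at their own pace and stop on an object; "force" is the grip in N (left out, the last holds). Time passes only in rows, so rows that repeat a pose let the fingers close. It gives the time, the measured TCP pose, the force, the opening and the grip force at its end, in the units of the state.
- bot.sense(): the state, without advancing time (a new reading comes with each control period).
- bot.read_camera(name): name is "scene" or "top"; returns (picture, depth): 420x560x3 uint8, red, green, blue; 420x560 float32, m along the optical axis (not along the pixel's ray), 0 where there is no reading.
- bot.camera_params(name): a dict with "fx", "fy", "cx", "cy" (pixels), "rvec" (rotation vector, rad) and "tvec" (3), from world to camera coordinates, as OpenCV has them. Camera axes: x right, y down, z forward; pixel columns grow to the right and rows downward; lengths in m; the calibration is good to about 2 mm. A picture is of the moment at which its call begins. camera_params takes no time and is no camera call.
- bot.close_job(): hands the job in; it is judged then, once.
The state is a dict: "time_s": time; "q": joint angles; "qvel": joint speeds; "effort": joint torques, N m; "eef_pos": TCP position; "tool_rot": TCP orientation; "contact_force": force on the tool from outside, world axes, zero at the start; "ft_torque": the same for the moment, N m; "grip_width": finger opening in m; "finger_force": force on a finger pad.
Only numpy, scipy, OpenCV 4.12 (cv2) and the standard library are available. Lean on these libraries where they do the work, as an engineer would, in place of code of your own. Each camera call takes 0.05 s, during which the arm holds its last target. There are 200 camera calls.

## Task

The specimen puck stands on one of the two camera stations; the other holds a dust cap. Work by touch only, without moving or picking up anything loose: turn the knurled dial of the selector box one click, from its middle mark until it clicks into the mark on the side of the station with the specimen. Then press the capture key fully down, let go of it, and leave the dial clicked in at that mark.

Things in the scene. Friction and masses are not known exactly. Their poses are not given: they have to be found in the camera images.
- selector_box: Blue-grey metal box fixed to the bench, 130 x 130 mm, 50 mm high, origin at the centre of its underside; the black knurled dial sits on the middle of its top. White marks on the box top, just outside the rim on the box's +x (far) side, show the dial's three positions: one on the box's +x axis, the others 0.6 rad towards its +y (left) and its -y (right). Its yaw varies.
- dial_top (a point): Centre of the top face of the knurled dial, on its axis, 80 mm above the bench. The dial is a round drum of 92 mm diameter and 28 mm height (from 52 to 80 mm above the bench), too wide to grip, with a straight vertical finely ribbed rim and a flat top; a white pointer line runs on the top from the centre towards the rim.
- dial (a joint): Dial angle, rad, growing anticlockwise from above. 0 (start, within 0.04): pointer at the middle mark; +0.6 left (+y) mark; -0.6 right mark; stops at +-0.68. A sprung detent holds it at each mark: it takes at most about 0.1 N m and beyond 0.35 rad snaps into the next mark and stays. A fingertip pressed on rim or top with 5 to 10 N and dragged round the axis turns it (friction at least 0.5).
- station_left: Camera station on the robot's left, fixed: base 100 x 100 mm, round steel stage plate of 72 mm diameter whose top is 45 mm above the bench, centred over the origin (at the underside); a black camera column 150 mm high stands on its outer (+y) side, 60 mm from the origin, and a micrometer head juts 84 mm out to its -x side.
- station_right: Camera station on the robot's right, fixed: the mirror image of the left one, column on its outer (-y) side.
- specimen: Specimen puck, loose: black cylinder of 35 mm diameter, 20 mm high, with a bright steel rectangle in its top face. Origin at the centre of its underside. It stands on the stage plate of one of the two stations.
- dust_cap: Loose white dust cap, 52 mm diameter, 46 mm high with a small nipple on top; stands on the stage plate of the other station. Origin at the centre of its underside.
- key_box: Low blue-grey box fixed to the bench behind the selector box (farther from the robot), 70 x 100 mm, 30 mm high, origin at the centre of its underside, carrying the round capture key in the middle of its top. Its yaw varies.
- key_top (a point): Centre of the top of the capture key, a round grey push button of 30 mm diameter in a black collar of 46 mm diameter; 52 mm above the bench when released, its collar's rim 42 mm above the bench. It is pressed straight down.
- key (a joint): Travel of the capture key in m: 0 released, 0.006 fully down (4 N); it springs back.
- mouse: Loose black round-backed mouse, 62 mm across, 34 mm high; leave alone.
- caliper: Loose caliper lying flat, 200 mm long along its x, 13 mm high; leave alone.
- ref_block: Loose steel reference disc, 56 mm diameter, 12 mm high; leave alone.
- objective: Loose aluminium objective standing upright, 28 mm diameter, 46 mm high; leave alone.
- polish_jar: Loose jar with a white cap, 52 mm diameter, 70 mm high; leave alone.
- screwdriver: Loose black-handled screwdriver lying flat, 160 mm long along its x, 26 mm high; leave alone.
- mug: Loose white mug, 80 mm diameter, 90 mm high; leave alone.
Mind the look-alikes: they are no part of the job. What is shaped like the selector_box but orange or purple is not meant.

How it is judged:
By the outcome, as a careful person would: the job done as asked, in the order asked, and still so for the second after the job is handed in, with the robot touching nothing.
It also fails if it takes over 38 s, if anything falls off the work surface, if the arm or the gripper's body presses on something with over 40 N, if the wrist force passes 120 N, or if a joint passes its speed limit or range.

## Working session

There is one attempt and no reset: what is moved stays moved. The work goes in short steps, Python scripts to look and compute and a tool call to move; the robot and the scene stay as the last step left them, time stands still between calls to the robot, and variables do not carry over. Pictures are saved under pics/ and viewed, at most 10 in all, crops included, and the job is handed in when it is done.

Besides the shell and the picture viewer there is one more tool, called after "Request:" as name(argument=value, ...), one argument or row to a line, values as JSON. step_arm: Moves the arm, as the interface text tells. Shifts and turns lie within -1 to 1; 1 stands for 0.4 m of shift or pi rad of turn. Its arguments: {"type":"object","properties":{"deltas":{"type":"array","items":{"type":"array"}},"hand":{"type":"number"},"force":{"type":"number"}},"required":["deltas"]}

```bash
mkdir -p pics; python3 - <<'E'
from station import bot
import cv2,numpy as np
for n in("scene","top"):
    p,d=bot.read_camera(n); np.savez(n,p=p,d=d)
    cv2.imwrite(f"pics/{n}.png",cv2.resize(p[:,:,::-1],(800,600)))
    print(bot.camera_params(n))
print(bot.sense())
E
```

```text
{'fx': 445.3370047084907, 'fy': 445.3370047084907, 'cx': 278.8555048819359, 'cy': 214.47081509378384, 'rvec': array([ 2.08125707,  0.6386761 , -0.36168658]), 'tvec': array([-0.46385708, -0.03883916,  1.60403599])}
{'fx': 531.6377626225675, 'fy': 531.6377626225675, 'cx': 278.7484175462501, 'cy': 209.43835859549372, 'rvec': array([ 2.18248261, -2.15201523,  0.11131162]), 'tvec': array([0.11491033, 0.49803435, 1.3952879 ])}
{'time_s': 0.1, 'q': array([ 1.11630006,  0.31170305,  0.01398689,  1.51294181, -0.00438617,
        1.31921144, -0.02721624]), 'qvel': array([-7.08751734e-04, -1.11688619e-03, -2.71165014e-04, -2.74763683e-03,
       -1.48843651e-03, -6.76755769e-05,  4.17942785e-04]), 'effort': array([ 1.13359249e-03, -3.80853081e+01,  1.46829290e-01, -2.31240875e+01,
        1.21669690e-02,  8.15373554e-03, -1.58249316e-05]), 'eef_pos': array([ 0.22038235, -0.50317436,  0.23028001]), 'tool_rot': array([-3.07277518e+00, -6.43488331e-01,  8.78229717e-04]), 'contact_force': array([ 0.08329899,  0.20971621, -0.38801083]), 'ft_torque': array([0.01345129, 0.01294941, 0.02373594]), 'finger_force': 0.0, 'grip_width': 0.08526219876077538}
```

View pics/top.png

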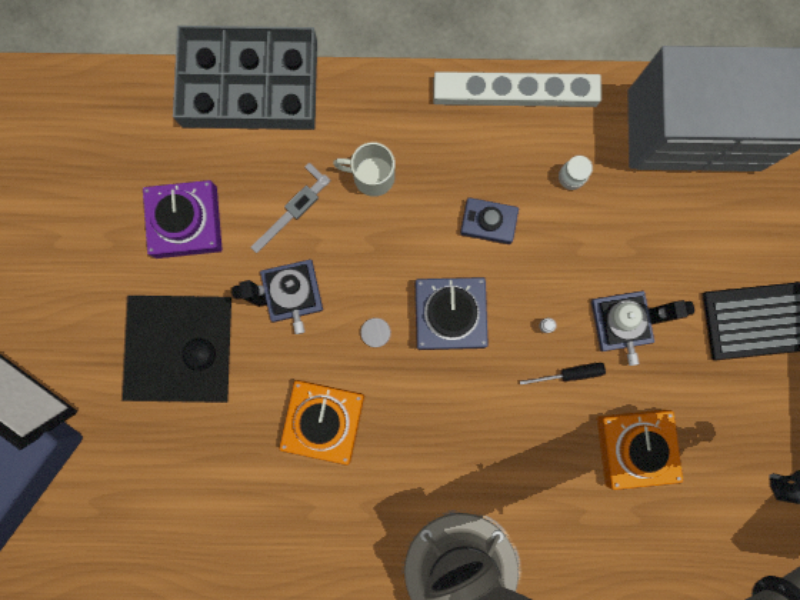

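View pics/scene.png

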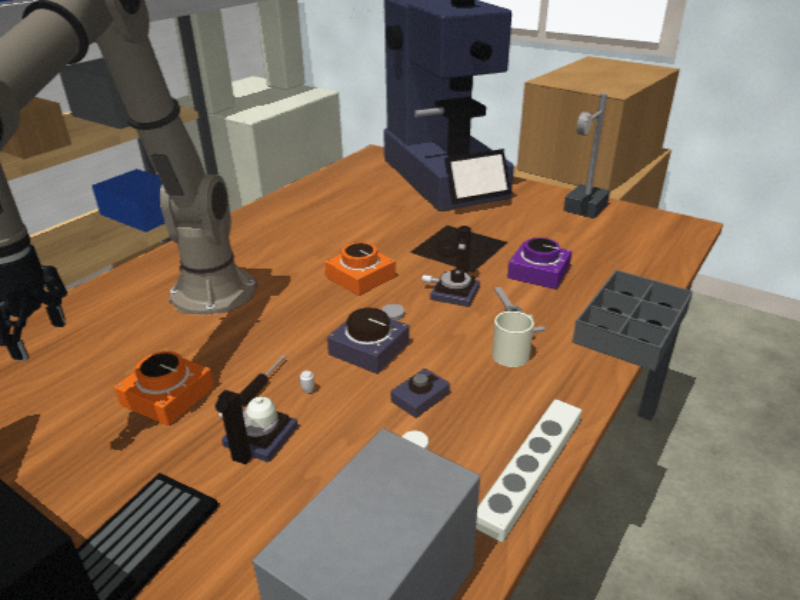

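The top view shows the black puck on the left station at (290,285) and the white dust cap on the right one at (628,318), so the dial goes to +0.6 (left). The blue-grey selector's dial is at about (452,312) and the key at about (490,218). I'll enlarge that area to get exact positions.

```bash
cat > h.py <<'E'
from station import bot
import cv2,numpy as np
from scipy.spatial.transform import Rotation as R
def ray(n,u,v,z):
    c=bot.camera_params(n); M=R.from_rotvec(c["rvec"]).as_matrix(); o=-M.T@c["tvec"]
    d=M.T@[(u-c["cx"])/c["fx"],(v-c["cy"])/c["fy"],1]
    return o+d*(z-o[2])/d[2]
def crop(n,name,u0,v0,w,h,s):
    p,d=bot.read_camera(n)
    cv2.imwrite(name,cv2.resize(p[v0:v0+h,u0:u0+w,::-1],None,fx=s,fy=s,interpolation=cv2.INTER_CUBIC))
E
python3 - <<'E'
from h import *
crop("top","pics/c1.png",280,130,100,125,4.8)
for u,v,z in((452,312,.08),(490,218,.052),(452,314,.05)): print(ray("top",u*.7,v*.7,z))
T=R.from_rotvec(bot.sense()["tool_rot"]).as_matrix();print(T.round(3))
E
```

```text
[0.46896102 0.0248334  0.08      ]
[ 0.64767067 -0.04649607  0.052     ]
[0.46792775 0.02273366 0.05      ]
[[ 0.916  0.401 -0.001]
 [ 0.401 -0.916  0.002]
 [-0.    -0.002 -1.   ]]
```

View pics/c1.png

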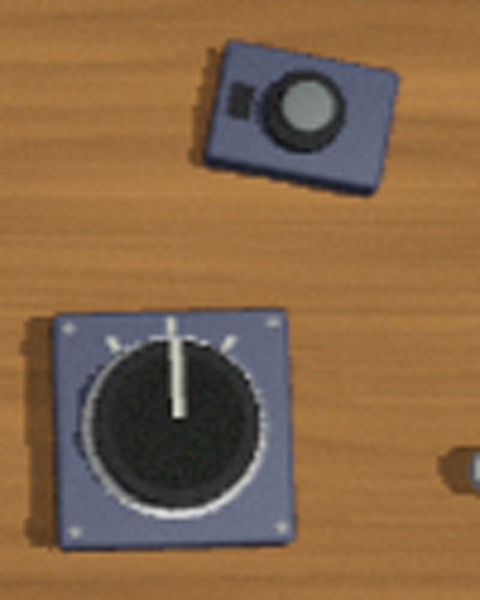

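```bash
cat >> h.py <<'E'
def go(x,y,z):
    s=bot.sense(); T=R.from_rotvec(s["tool_rot"]).as_matrix()
    d=T.T@(np.array([x,y,z])-s["eef_pos"]); print("t",s["time_s"],"eef",s["eef_pos"].round(4),"yaw",np.arctan2(T[1,0],T[0,0]).round(3),"F",s["contact_force"].round(1),"tau",s["ft_torque"].round(2),"w",s["grip_width"].round(4),"delta",(d/0.4).round(4),"tilt",T[:,2].round(4))
E
python3 - <<'E'
from h import *
D=ray("top",317.1,217.5,.08);print(D,ray("top",316.3,218.9,.05),ray("top",344,151.5,.052))
go(D[0],D[1],.23)
E
```

```text
[0.47130502 0.0230524  0.08      ] [0.47029271 0.02301188 0.05      ] [ 0.65067645 -0.04914512  0.052     ]Traceback (most recent call last):
  File "<stdin>", line 3, in <module>
  File "h.py", line 13, in go
    d=T.T@(np.array([x,y,z])-s["eef_pos"]); print("t",s["time_s"],"eef",s["eef_pos"].round(4),"yaw",np.arctan2(T[1,0],T[0,0]).round(3),"F",s["contact_force"].round(1),"tau",s["ft_torque"].round(2),"w",s["grip_width"].round(4),"delta",(d/0.4).round(4),"tilt",T[:,2].round(4))
                                                                                                                                                                                                         ^^^^^^^^^^^^^^^^^^^^^
AttributeError: 'float' object has no attribute 'round'
```

Request:
step_arm(
  deltas=[
    [[0.55,-0.477,0],[0,0,0]],
    [[0.55,-0.477,0],[0,0,0]],
    [[0.55,-0.477,0],[0,0,0]],
    [[0.55,-0.477,0],[0,0,0]],
    [[0.55,-0.477,0],[0,0,0]],
    [[0.55,-0.477,0],[0,0,0]],
    [[0.55,-0.477,0],[0,0,0]],
    [[0.55,-0.477,0],[0,0,0]],
  ],
  hand=0.68,
)

```text
time_s: 0.82
eef_pos: [0.3498, -0.2312, 0.2314]
tool_rot: [-3.066, -0.667, -0.005]
contact_force: [0.5, 2.0, 0.6]
grip_width: 0.0581
finger_force: 0.0
```

Request:
step_arm(
  deltas=[
    [[0.55,-0.477,0],[0,0,0]],
    [[0.55,-0.477,0],[0,0,0]],
    [[0.55,-0.477,0],[0,0,0]],
    [[0.55,-0.477,0],[0,0,0]],
    [[0.55,-0.477,0],[0,0,0]],
    [[0.55,-0.477,0],[0,0,0]],
    [[0.55,-0.477,0],[0,0,0]],
    [[0.55,-0.477,0],[0,0,0]],
    [[0.55,-0.477,0],[0,0,0]],
    [[0.55,-0.477,0],[0,0,0]],
  ],
)

```text
time_s: 1.65
eef_pos: [0.4702, 0.0214, 0.2308]
tool_rot: [3.074, 0.644, -0.002]
contact_force: [0.0, 0.3, -0.9]
grip_width: 0.0584
finger_force: 0.0
```

```bash
sed -i 's/s\["grip_width"\].round(4)/round(s["grip_width"],4)/' h.py; python3 - <<'E'
from h import *
go(.4705,.023,.115); print(bot.sense()["q"].round(2))
E
```

```text
t 1.65 eef [0.4702 0.0214 0.2308] yaw 0.413 F [ 0.   0.3 -0.9] tau [-0.01  0.01 -0.03] w 0.0584 delta [ 0.0027 -0.0034  0.2894] tilt [-1.4e-03 -9.0e-04 -1.0e+00]
[ 0.35  0.18 -0.5   1.7   0.09  1.28 -1.33]
```

Request:
step_arm(
  deltas=[
    [[0.003,-0.003,0.29],[0,0,0]],
    [[0.003,-0.003,0.29],[0,0,0]],
    [[0.003,-0.003,0.29],[0,0,0]],
    [[0.003,-0.003,0.29],[0,0,0]],
    [[0.003,-0.003,0.29],[0,0,0]],
    [[0.003,-0.003,0.29],[0,0,0]],
    [[0.003,-0.003,0.29],[0,0,0]],
  ],
)

```text
time_s: 2.23
eef_pos: [0.4735, 0.0233, 0.1179]
tool_rot: [3.074, 0.641, 0.008]
contact_force: [0.5, 0.7, 0.6]
grip_width: 0.0581
finger_force: 0.0
```

```bash
python3 - <<'E'
from h import *
go(.4705,.023,.085); crop("scene","pics/c2.png",200,150,120,120,5)
E
```

```text
t 2.2333 eef [0.4735 0.0233 0.1179] yaw 0.411 F [0.5 0.7 0.6] tau [-0.   -0.02 -0.05] w 0.0581 delta [-0.0077 -0.0024  0.0823] tilt [ 5.4e-03 -3.0e-04 -1.0e+00]
```

View pics/c2.png

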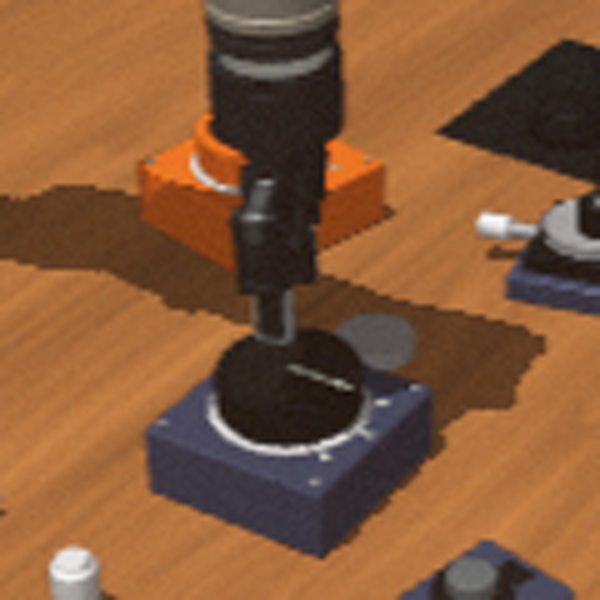

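The gripper hangs above the dial, with the near finger over the dial top at about (275,335) in the crop and the pointer still at the middle mark. Next I lower it gently.

Request:
step_arm(
  deltas=[
    [[-0.003,0,0.035],[0,0,0]],
    [[-0.003,0,0.05],[0,0,0]],
    [[-0.003,0,0.065],[0,0,0]],
    [[-0.003,0,0.07],[0,0,0]],
    [[-0.003,0,0.075],[0,0,0]],
    [[-0.003,0,0.075],[0,0,0]],
    [[-0.003,0,0.075],[0,0,0]],
  ],
)

```text
time_s: 2.87
eef_pos: [0.4704, 0.0235, 0.0855]
tool_rot: [3.075, 0.644, 0.001]
contact_force: [-0.5, 0.7, -0.5]
grip_width: 0.0582
finger_force: 0.0
```

Request:
step_arm(
  deltas=[
    [[0,0,0.005],[0,0,0]],
    [[0,0,0.008],[0,0,0]],
    [[0,0,0.008],[0,0,0]],
  ],
)

```text
time_s: 3.12
eef_pos: [0.47, 0.0234, 0.0819]
tool_rot: [-3.075, -0.644, 0.001]
contact_force: [-0.9, -0.4, 0.0]
grip_width: 0.0579
finger_force: 0.0
```

Request:
step_arm(
  deltas=[
    [[0,0,0.004],[0,0,0]],
    [[0,0,0.008],[0,0,0]],
    [[0,0,0.008],[0,0,0]],
  ],
)

```text
time_s: 3.37
eef_pos: [0.4698, 0.0233, 0.0785]
tool_rot: [-3.075, -0.644, 0.001]
contact_force: [0.3, -0.4, -0.8]
grip_width: 0.0578
finger_force: 0.0
```

Request:
step_arm(
  deltas=[
    [[0,0,0.003],[0,0,0]],
    [[0,0,0.005],[0,0,0]],
    [[0,0,0.005],[0,0,0]],
  ],
)

```text
time_s: 3.62
eef_pos: [0.47, 0.0233, 0.0767]
tool_rot: [-3.075, -0.644, 0.001]
contact_force: [0.7, -0.0, -0.7]
grip_width: 0.0578
finger_force: 0.0
```

Request:
step_arm(
  deltas=[
    [[0,0,0.003],[0,0,0]],
    [[0,0,0.005],[0,0,0]],
    [[0,0,0.005],[0,0,0]],
  ],
)

```text
time_s: 3.87
eef_pos: [0.4703, 0.0234, 0.0754]
tool_rot: [3.075, 0.644, 0.0]
contact_force: [-1.6, -0.3, 4.0]
grip_width: 0.0579
finger_force: 2.2
```

Request:
step_arm(
  deltas=[
    [[0,0,0.003],[0,0,0]],
    [[0,0,0.004],[0,0,0]],
    [[0,0,0.004],[0,0,0]],
  ],
)

```text
time_s: 4.12
eef_pos: [0.4703, 0.0234, 0.0753]
tool_rot: [3.074, 0.644, 0.0]
contact_force: [-5.3, -0.5, 15.9]
grip_width: 0.058
finger_force: 7.6
```

Request:
step_arm(
  deltas=[
    [[0,0,0],[0,0,-0.02]],
    [[0,0,0],[0,0,-0.04]],
    [[0,0,0],[0,0,-0.065]],
    [[0,0,0],[0,0,-0.09]],
    [[0,0,0],[0,0,-0.115]],
    [[0,0,0],[0,0,-0.14]],
    [[0,0,0],[0,0,-0.165]],
    [[0,0,0],[0,0,-0.19]],
    [[0,0,0],[0,0,-0.197]],
    [[0,0,0],[0,0,-0.197]],
  ],
)

```text
time_s: 4.95
eef_pos: [0.474, 0.026, 0.0755]
tool_rot: [2.731, 1.551, 0.014]
contact_force: [2.5, 2.1, 7.6]
grip_width: 0.0582
finger_force: 3.4
```

```bash
python3 - <<'E'
from h import *
go(.4705,.023,.13); crop("scene","pics/c3.png",220,190,80,70,7)
E
```

```text
t 4.95 eef [0.474  0.026  0.0755] yaw 1.033 F [2.5 2.1 7.6] tau [ 0.81 -0.36 -0.1 ] w 0.0582 delta [-0.0099 -0.0029 -0.1364] tilt [ 0.0083  0.004  -1.    ]
```

View pics/c3.png

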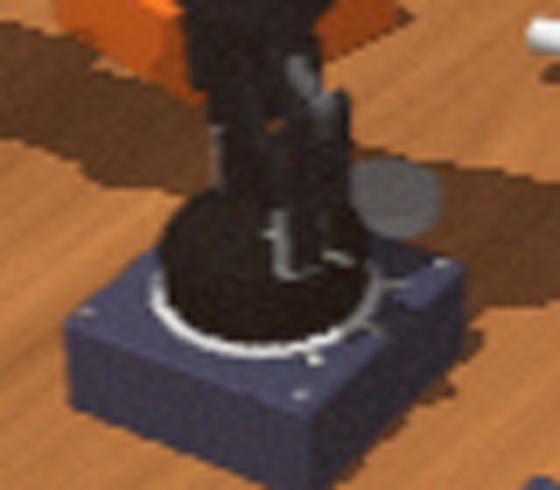

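The pointer tip, at about (340,258), has moved towards the left mark at (400,283). I'll lift off and check.

Request:
step_arm(
  deltas=[
    [[0,0,-0.02],[0,0,0]],
    [[0,0,-0.08],[0,0,0]],
    [[0,0,-0.18],[0,0,0]],
    [[0,0,-0.22],[0,0,0]],
    [[0,0,-0.22],[0,0,0]],
    [[0,0,-0.22],[0,0,0]],
  ],
  hand=0,
)

```text
time_s: 5.5
eef_pos: [0.4705, 0.023, 0.1621]
tool_rot: [2.732, 1.548, 0.002]
contact_force: [0.2, 0.1, -0.5]
grip_width: -0.0003
finger_force: 0.0
```

```bash
python3 - <<'E'
from h import *
go(.650,-.0485,.16); crop("scene","pics/c4.png",220,170,100,120,5)
E
```

```text
t 5.5 eef [0.4705 0.023  0.1621] yaw 1.031 F [ 0.2  0.1 -0.5] tau [-0.03  0.04  0.07] w -0.0003 delta [0.0771 0.4767 0.0063] tilt [ 1.8e-03 -9.0e-04 -1.0e+00]
```

View pics/c4.png

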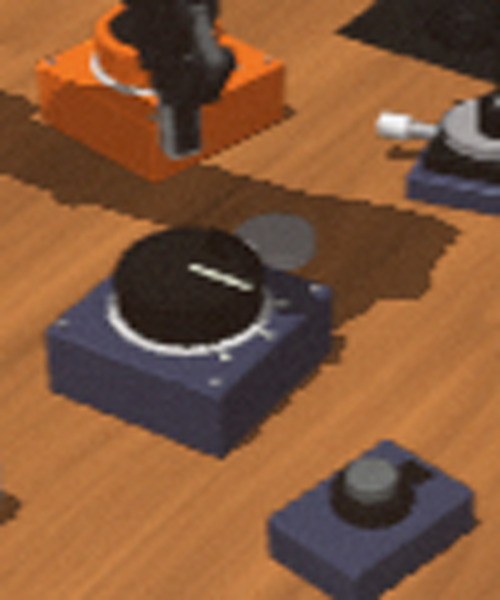

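The pointer runs from (190,267) to (250,289), the same pixels as before, so the fingers slipped. I'll go back and retry with a firmer press and a slower turn, checking partway.

Request:
step_arm(
  deltas=[
    [[0,0,0.1],[0,0,0.04]],
    [[0,0,0.15],[0,0,0.08]],
    [[0,0,0.19],[0,0,0.12]],
    [[0,0,0.19],[0,0,0.16]],
    [[0,0,0.19],[0,0,0.2]],
    [[0,0,0.19],[0,0,0.2]],
    [[0,0,0.19],[0,0,0.2]],
    [[0,0,0.19],[0,0,0.2]],
    [[0,0,0.19],[0,0,0.2]],
  ],
  hand=0.68,
)

```text
time_s: 6.3
eef_pos: [0.4698, 0.0233, 0.085]
tool_rot: [-3.077, -0.632, 0.001]
contact_force: [0.3, 0.7, -0.2]
grip_width: 0.0582
finger_force: 0.0
```

```bash
python3 - <<'E'
from h import *
for a,b in(((288,365),(352,387)),): pass
for P in [[(257.5,223),(270.3,227.3)],[(257.9,223.3),(269.9,227.7)]]:
    A,B=[ray("scene",u,v,.08) for u,v in P]; print(A,B,np.arctan2(B[1]-A[1],B[0]-A[0]))
go(.4705,.023,.0754)
E
```

```text
[0.4695068  0.02368926 0.08      ] [0.51509969 0.02662147 0.08      ] 0.06422441705392808
[0.47148266 0.02307273 0.08      ] [0.51530695 0.02427148 0.08      ] 0.027346807372677955
t 6.3 eef [0.4698 0.0233 0.085 ] yaw 0.405 F [ 0.3  0.7 -0.2] tau [-0.02 -0.04 -0.03] w 0.0582 delta [0.0012 0.0015 0.024 ] tilt [-7.e-04  0.e+00 -1.e+00]
```

Request:
step_arm(
  deltas=[
    [[0.001,0,0.015],[0,0,0]],
    [[0.001,0,0.022],[0,0,0]],
    [[0.001,0,0.026],[0,0,0]],
    [[0.001,0,0.029],[0,0,0]],
    [[0.001,0,0.029],[0,0,0]],
    [[0.001,0,0.029],[0,0,0]],
  ],
)

```text
time_s: 6.8
eef_pos: [0.4703, 0.0234, 0.0753]
tool_rot: [3.077, 0.63, -0.001]
contact_force: [-4.5, -1.0, 13.7]
grip_width: 0.0581
finger_force: 7.1
```

Request:
step_arm(
  deltas=[
    [[0,0,0],[0,0,-0.01]],
    [[0,0,0],[0,0,-0.02]],
    [[0,0,0],[0,0,-0.03]],
    [[0,0,0],[0,0,-0.04]],
    [[0,0,0],[0,0,-0.04]],
  ],
)

```text
time_s: 7.22
eef_pos: [0.473, 0.0245, 0.0754]
tool_rot: [3.032, 0.823, 0.009]
contact_force: [0.3, 1.6, 7.6]
grip_width: 0.058
finger_force: 3.7
```

```bash
python3 - <<'E'
from h import *
go(.4705,.023,.0754); crop("scene","pics/c5.png",220,190,80,70,7)
E
```

```text
t 7.2167 eef [0.473  0.0245 0.0754] yaw 0.53 F [0.3 1.6 7.6] tau [ 0.37 -0.05 -0.05] w 0.058 delta [-0.0073  0.0001 -0.    ] tilt [ 0.0054  0.0014 -1.    ]
```

View pics/c5.png

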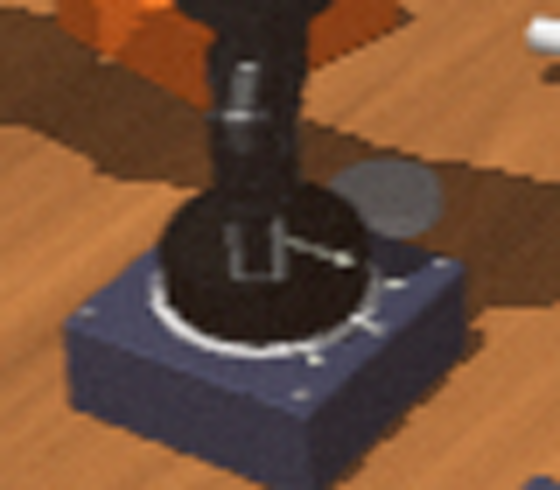

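The pad is on the dial top at (262,275) and the pointer tip at (350,258), so it has barely turned. The force fell to 7.6 N, so I'll press harder.

Request:
step_arm(
  deltas=[
    [[0,0,0.004],[0,0,0]],
    [[0,0,0.008],[0,0,0]],
    [[0,0,0.008],[0,0,0]],
  ],
)

```text
time_s: 7.52
eef_pos: [0.4731, 0.0245, 0.0751]
tool_rot: [3.031, 0.821, 0.008]
contact_force: [-6.5, -0.7, 29.5]
grip_width: 0.0582
finger_force: 14.7
```

Request:
step_arm(
  deltas=[
    [[0,0,0],[0,0,-0.015]],
    [[0,0,0],[0,0,-0.03]],
    [[0,0,0],[0,0,-0.045]],
  ],
)

```text
time_s: 7.77
eef_pos: [0.473, 0.0248, 0.0751]
tool_rot: [2.964, 1.036, 0.008]
contact_force: [-6.7, 0.1, 28.8]
grip_width: 0.0581
finger_force: 14.5
```

```bash
python3 - <<'E'
from h import *
go(.4705,.023,.0754)
E
```

```text
t 7.7667 eef [0.473  0.0248 0.0751] yaw 0.673 F [-6.7  0.1 28.8] tau [ 0.43  1.75 -0.12] w 0.0581 delta [-0.0076 -0.0003 -0.0007] tilt [ 5.2e-03 -1.0e-04 -1.0e+00]
```

Request:
step_arm(
  deltas=[
    [[0,0,0],[0,0,-0.015]],
    [[0,0,0],[0,0,-0.03]],
    [[0,0,0],[0,0,-0.045]],
    [[0,0,0],[0,0,-0.06]],
    [[0,0,0],[0,0,-0.075]],
    [[0,0,0],[0,0,-0.09]],
    [[0,0,0],[0,0,-0.105]],
    [[0,0,0],[0,0,-0.12]],
    [[0,0,0],[0,0,-0.13]],
    [[0,0,0],[0,0,-0.13]],
  ],
)

```text
time_s: 8.6
eef_pos: [0.4725, 0.0255, 0.0751]
tool_rot: [2.692, 1.616, 0.006]
contact_force: [-7.7, 0.6, 30.5]
grip_width: 0.0583
finger_force: 15.3
```

```bash
python3 - <<'E'
from h import *
go(.4705,.023,.0754); crop("scene","pics/c6.png",220,190,80,70,7)
E
```

```text
t 8.6 eef [0.4725 0.0255 0.0751] yaw 1.081 F [-7.7  0.6 30.5] tau [0.45 2.02 0.14] w 0.0583 delta [-0.0079 -0.0015 -0.0007] tilt [ 4.3e-03  3.0e-04 -1.0e+00]
```

View pics/c6.png

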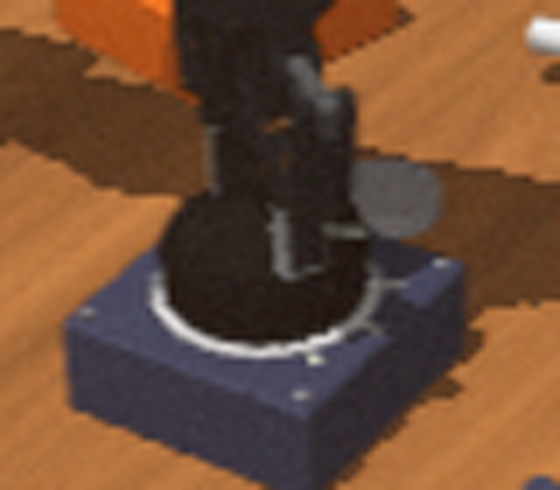

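The pointer is now at (345,232), clearly turned left, and the torque has changed sign, so the detent is pulling forward. I'll add a little more turn and lift.

Request:
step_arm(
  deltas=[
    [[0,0,0],[0,0,-0.01]],
    [[0,0,0],[0,0,-0.02]],
    [[0,0,-0.01],[0,0,-0.02]],
    [[0,0,-0.08],[0,0,-0.02]],
    [[0,0,-0.18],[0,0,-0.02]],
    [[0,0,-0.22],[0,0,-0.02]],
    [[0,0,-0.22],[0,0,-0.02]],
    [[0,0,-0.22],[0,0,-0.02]],
  ],
  hand=0.68,
)

```text
time_s: 9.32
eef_pos: [0.4711, 0.0234, 0.1591]
tool_rot: [2.642, 1.697, 0.002]
contact_force: [-0.4, -0.4, -0.3]
grip_width: 0.0582
finger_force: 0.0
```

```bash
python3 - <<'E'
from h import *
go(.650,-.0485,.16); crop("scene","pics/c7.png",220,170,100,120,5)
E
```

```text
t 9.3167 eef [0.4711 0.0234 0.1591] yaw 1.142 F [-0.4 -0.4 -0.3] tau [-0.02  0.02  0.03] w 0.0582 delta [ 0.0226  0.4815 -0.0011] tilt [ 2.1e-03 -5.0e-04 -1.0e+00]
```

View pics/c7.png

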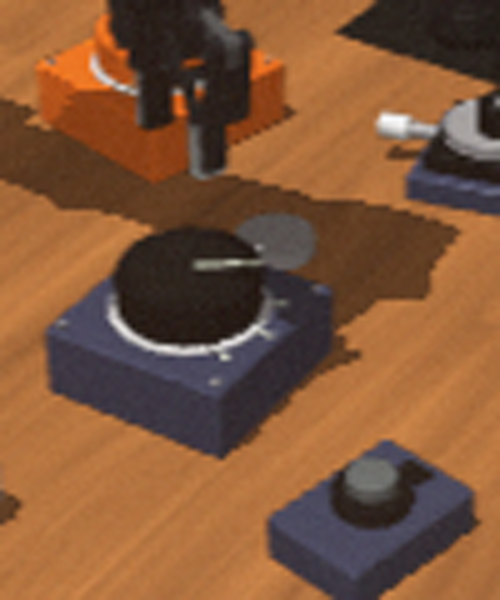

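The pointer now runs from (193,266) to (262,262) and stands at the left mark. Next I shut the fingers and go over the key.

Request:
step_arm(
  deltas=[
    [[0.023,0.48,0],[0,0,0]],
    [[0.023,0.48,0],[0,0,0]],
    [[0.023,0.48,0],[0,0,0]],
    [[0.023,0.48,0],[0,0,0]],
    [[0.023,0.48,0],[0,0,0]],
    [[0.023,0.48,0],[0,0,0]],
    [[0.023,0.48,0.1],[0,0,0]],
    [[0.023,0.48,0.2],[0,0,0]],
    [[0.023,0.48,0.23],[0,0,0]],
    [[0.023,0.48,0.23],[0,0,0]],
  ],
  hand=0,
)

```text
time_s: 10.2
eef_pos: [0.6433, -0.0481, 0.06]
tool_rot: [-2.636, -1.695, 0.018]
contact_force: [-1.0, 0.1, -0.1]
grip_width: 0.0002
finger_force: 0.0
```

```bash
python3 - <<'E'
from h import *
print(ray("scene",220+372/5,170+470/5,.052))
A,B=ray("scene",258.5,223.1,.08),ray("scene",272.3,222.3,.08);print(np.arctan2(B[1]-A[1],B[0]-A[0]))
A,B=ray("scene",220+265/5,170+332/5,.05),ray("scene",220+281/5,170+302/5,.05)
print([np.arctan2(p[1]-.0235,p[0]-.4705) for p in (A,B)])
go(.650,-.0485,.06)
E
```

```text
[ 0.64941358 -0.04827746  0.052     ]
0.6853416601260321
[np.float64(0.057694619849948094), np.float64(0.6579227856763874)]
t 10.2 eef [ 0.6433 -0.0481  0.06  ] yaw 1.143 F [-1.   0.1 -0.1] tau [ 0.06 -0.   -0.  ] w 0.0002 delta [ 0.0061  0.0157 -0.0001] tilt [-1.370e-02  1.000e-04 -9.999e-01]
```

Request:
step_arm(
  deltas=[
    [[0,0,0],[0,0,0]],
    [[0,0,0],[0,0,0]],
    [[0,0,0.005],[0,0,0]],
    [[0,0,0.01],[0,0,0]],
    [[0,0,0.015],[0,0,0]],
    [[0,0,0.015],[0,0,0]],
  ],
)

```text
time_s: 10.7
eef_pos: [0.649, -0.0481, 0.0609]
tool_rot: [2.643, 1.697, 0.0]
contact_force: [-0.1, -1.5, 0.9]
grip_width: -0.0
finger_force: 0.0
```

Request:
step_arm(
  deltas=[
    [[0,0,0.015],[0,0,0]],
    [[0,0,0.025],[0,0,0]],
    [[0,0,0.033],[0,0,0]],
    [[0,0,0.038],[0,0,0]],
    [[0,0,0.04],[0,0,0]],
    [[0,0,0.04],[0,0,0]],
  ],
)

```text
time_s: 11.2
eef_pos: [0.6493, -0.048, 0.0462]
tool_rot: [2.643, 1.697, 0.001]
contact_force: [-2.1, -0.7, 7.9]
grip_width: 0.0001
finger_force: 4.2
```

Contact is at z = 46 mm with 7.9 N, so the key is at or close to its stop. I'll press slightly more to be sure, then lift.

Request:
step_arm(
  deltas=[
    [[0,0,0.003],[0,0,0]],
    [[0,0,0.004],[0,0,0]],
    [[0,0,0.004],[0,0,0]],
  ],
)

```text
time_s: 11.45
eef_pos: [0.6493, -0.048, 0.046]
tool_rot: [2.642, 1.696, 0.001]
contact_force: [-4.3, -1.0, 14.8]
grip_width: -0.0001
finger_force: 7.1
```

Request:
step_arm(
  deltas=[
    [[0,0,-0.03],[0,0,0]],
    [[0,0,-0.12],[0,0,0]],
    [[0,0,-0.22],[0,0,0]],
    [[0,0,-0.3],[0,0,0]],
    [[0,0,-0.3],[0,0,0]],
    [[0,0,-0.3],[0,0,0]],
  ],
)

```text
time_s: 11.95
eef_pos: [0.6504, -0.0476, 0.1656]
tool_rot: [2.641, 1.696, 0.007]
contact_force: [0.2, -1.2, -0.4]
grip_width: 0.0002
finger_force: 0.0
```

```bash
python3 - <<'E'
from h import *
go(.650,-.0485,.16); crop("scene","pics/c8.png",190,150,160,120,5)
E
```

```text
t 11.95 eef [ 0.6504 -0.0476  0.1656] yaw 1.142 F [ 0.2 -1.2 -0.4] tau [ 0.04  0.06 -0.03] w 0.0002 delta [-0.0026 -0.      0.014 ] tilt [ 0.0051 -0.     -1.    ]
```

View pics/c8.png

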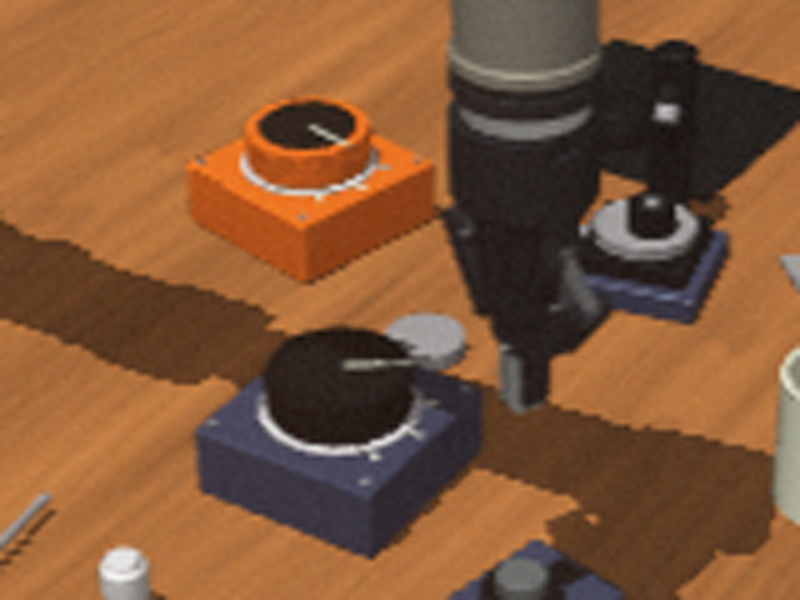

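The pointer, from (345,366) to (415,362), is still at the left mark. The puck is untouched on the left station at (652,215), the key at (522,578) has been released, and the arm is clear.

```bash
python3 -c "
from station import bot
print(bot.close_job())"
```

```text
the job is handed in; nothing more can be done
None
```

The job is handed in at about 12 s: the dial is clicked in at the left mark (the specimen's side), after one failed try in which the fingers slipped on the dial, and the capture key was then pressed to its 46 mm stop and released.

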